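# Lock the specimen holders and pile them on the carrier

### The job

Take the cover plate off the carrier and set it aside on the bench, then pinch the two arms of every specimen holder together until they snap and stay locked, and stack the locked holders in one square pile in the middle of the carrier, lengthwise along it (either end first, in any order). Finally lay the cover plate squarely on top of the pile, so that all edges line up to well within a centimetre, and leave the other things on the bench as they are.

Things in the scene. Friction and masses are not known exactly. Their poses are not given: they have to be found in the camera images.
- holder1: specimen holder (five alike, 3 to 5 present, 0.2 kg): white plate 140 x 44 x 8 mm; on it two steel arms with black handle ends, like a nutcracker. Origin: centre of the plate's underside, x lengthwise, z up; z = 0 on the bench. Arms: bars 8 mm thick, 9 to 24 mm above the underside, on upright pivots at x = 60, y = +-16 mm, running to x = -91 mm. Centre of mass near x = 0.
- holder2: as holder1. Width over the outsides of its arms: open (each splayed 0.16 rad) about 60 mm at x = -5, 64 mm at x = -15, 88 mm at the handle ends; locked (parallel) 40 mm all along. A white block on the plate at x = 54 to 70 mm has its top at 24 mm too, so stacked holders lie 24 mm apart, each plate on the arms and block below.
- holder3: as holder1. The arms stay on the plate, so a locked holder can be lifted by its arms, fingers across y near x = -10 mm.
- holder4: as holder1.
- holder5: as holder1.
- holder1_left (a joint): closing angle of the arms of holder1 (both always move alike): 0 open, 0.16 rad closed and locked. Pinched across y at x = -10 mm they resist with up to about 10 N a side, most a sixth of the way in; past halfway (0.08) they give, snap shut and stay locked by their spring. Let go before that, they spring open again.
- holder2_left (a joint): closing angle of the arms of holder2, as for holder1
- holder3_left (a joint): closing angle of the arms of holder3, as for holder1
- holder4_left (a joint): closing angle of the arms of holder4, as for holder1
- holder5_left (a joint): closing angle of the arms of holder5, as for holder1
- carrier: carrier: fixed flat aluminium plate 190 x 76 x 12 mm with a dark 140 x 44 mm rubber field on its middle. Origin: centre of its underside, on the table; x along its length; the pile stands on its upper face, z = 12 mm.
- cover: cover plate: aluminium plate 140 x 44 x 8 mm with a black grip bar on top, 64 mm long (x), 18 mm wide (y), from 8 to 40 mm above the underside; 0.22 kg. Origin: centre of its underside; x along its length. At the start it lies on the carrier.
- dish: bystander, leave alone: closed glass petri dish, 96 mm across, 18 mm high. Origin: centre of its underside.
- slidebox: bystander, does not move: wooden slide box 85 x 60 x 32 mm. Origin: centre of its underside.
- beaker: bystander, leave alone: glass beaker 72 mm across, 90 mm high. Origin: centre of its underside.
- reagent: bystander, leave alone: amber bottle 60 mm across, 130 mm high. Origin: centre of its underside.
- jar: bystander, does not move: white jar 64 mm across, 70 mm high. Origin: centre of its underside.
- notepad: bystander, does not move: pad of paper 105 x 75 x 14 mm. Origin: centre of its underside.
- brush: bystander, leave alone: brush 170 mm long. Origin: on its underside.

How it is judged:
By the outcome, as a careful person would: the job done as asked, in the order asked, and still so for the second after the job is handed in, with the robot touching nothing.
Of holder1, holder2, holder3, holder4, holder5 only 3 to 5 are there at a start; the rules pass over those that are not, and their reading is None.
At some moment in a run one of holder1, holder2, holder3, holder4, holder5 may be knocked a few centimetres aside while the robot is not near it.
Once in a run the grip may slacken for a moment while it holds something.
It also fails if it takes over 210 s, if anything falls off the work surface, if the arm or the gripper's body presses on something with over 40 N, if the wrist force passes 120 N, or if a joint passes its speed limit or range.

### The arm

A 6-joint arm with a two-finger parallel gripper is mounted at the origin on the work surface. World frame = base frame: x ahead of the robot, y to its left, z up, the work surface at z = 0. Lengths are in m, angles in rad, forces in N, time in s.
With the tool pointing down it reaches from about 0.3 to 0.775 m from the base axis. Payload 14.6 kg.
Tool frame: the origin (TCP) lies midway between the tips of the shut fingers; the grasp point (between the pads) lies 19 mm behind it (ctrl.tcp_to_grasp is the z of the grasp point in the tool frame, in m); z points along the fingers, y is the line along which they close (so a half turn about z gives the same grasp; the last joint's range is limited). The gripper opens to 94 mm and grips with 3 to 60 N. Pads are 16 mm wide; open, the fingers measure 119 mm over their backs; the gripper's body (75 mm by 177 mm) begins 78 mm behind the grasp point.
Start: joints at [1.092, 0.3, 1.521, -0, 1.321, -0.067], TCP at [0.22, 0.504, 0.205] pointing down, gripper open.
Joint ranges: [-3.03, 3.03], [-0.79, 2.21], [0.23, 2.52], [-1.04, 4.18], [0, 3.07], [-2.55, 2.55]. Speed limits (rad/s): [2.22, 2.22, 2.57, 3.14, 3.14, 3.14].

### API

Orientations are given as [roll, pitch, yaw] about the fixed x, y, z axes, in that order (R = Rz(yaw) Ry(pitch) Rx(roll)).
In Python, from station import monitor, camera, ctrl gives the robot as it stands.
- The arm moves only by the tool apply_moves, never from a script. Its argument "plan" is one flat list of numbers, 4 for each row, row after row: the shift along the tool's x, y, z in mm, then the turn about the tool's z in rad. In form: [dx, dy, dz, spin, dx, dy, dz, spin, ...]. A call has 1 to 20 rows; each row shifts and turns the commanded pose from where the row before left it, along the tool's axes as they then stand; what a row does not reach is not made up. A row lasts 1/10 s, in which the tool goes at most 50 mm and 8.59 degrees, less where a joint would pass 70% of its speed; a pose out of reach is approached as far as the arm can. A call is refused whole if a number of a shift passes 50 or a number of a turn 0.15, either way. A call with a gripper value outside its range is refused whole. "hand" is the gripper command: -1 is shut, 1 is fully open, values between are in proportion, set as the call begins (left out, the last holds). The fingers move at their own pace and stop on an object; "squeeze" is the grip in N (left out, the last holds). Time passes only in rows, so rows that do not move let the fingers close. It gives the time, the measured TCP pose, the force, the opening and the grip force at its end, in the units of the state.
- monitor.get_obs(): the state, without advancing time (a new reading comes with each control period).
- camera(name): name is "scene" or "top" or "wrist"; returns a dict with "image" (400x640x3 uint8, red, green, blue), "range_z" (400x640 float32, m along the optical axis (not along the pixel's ray), 0 where there is no reading), "mtx" (3x3 intrinsics, pixels), "distortion" ([k1, k2, p1, p2, k3] as OpenCV has them; the pictures are not rectified), "rvec" (rotation vector, rad) and "tvec" (3), from world to camera coordinates, as OpenCV has them. Camera axes: x right, y down, z forward; pixel columns grow to the right and rows downward; lengths in m; the calibration is good to about 2 mm. A picture is of the moment at which its call begins.
- ctrl.hand_in(): hands the job in; it is judged then, once.
The state is a dict: "time_s": time; "qpos": joint angles; "joint_vel": joint speeds; "tau": joint torques, N m; "ee_pos": TCP position; "eef_rot": TCP orientation; "force": force on the tool from outside, world axes, zero at the start; "moment": the same for the moment, N m; "grip_width": finger opening in m; "grip_force": force on a finger pad.
Only numpy, scipy, OpenCV 4.12 (cv2) and the standard library are available. Lean on these libraries where they do the work, as an engineer would, in place of code of your own. Each camera call takes 0.05 s, during which the arm holds its last target. There are 200 camera calls.

## Working session

There is one attempt and no reset: what is moved stays moved. The work goes in short steps, Python scripts to look and compute and a tool call to move; the robot and the scene stay as the last step left them, time stands still between calls to the robot, and variables do not carry over. Pictures are saved under pics/ and viewed, at most 14 in all, crops included, and the job is handed in when it is done.

Besides the shell and the picture viewer there is one more tool, called as name(argument=value, ...) on one line, values as JSON. apply_moves: Moves the arm, as the interface text tells. Its arguments: {"type":"object","properties":{"plan":{"type":"array","items":{"type":"number"}},"hand":{"type":"number"},"squeeze":{"type":"number"}},"required":["plan"]}

```bash
ls; mkdir -p pics; python3 - <<'E'
from station import monitor, camera, ctrl
import cv2, numpy as np
o=monitor.get_obs(); print({k:np.round(v,3) for k,v in o.items()}); print(ctrl.tcp_to_grasp)
for n in ["top","scene"]:
    c=camera(n); np.savez(f"pics/{n}0.npz",**c); cv2.imwrite(f"pics/{n}0.png",c["image"][:,:,::-1])
    R=cv2.Rodrigues(np.array(c["rvec"]))[0]; print(n,c["mtx"],c["distortion"],-R.T@np.array(c["tvec"]).ravel(),R)
E
```

```text
pics
{'time_s': np.float64(0.0), 'qpos': array([ 1.092,  0.3  ,  1.522, -0.   ,  1.321, -0.067]), 'joint_vel': array([-0.   , -0.002,  0.001,  0.001, -0.   , -0.   ]), 'tau': array([-1.0000e-03, -5.3180e+01, -3.5275e+01,  7.1000e-02,  2.4000e-02,
       -0.0000e+00]), 'ee_pos': array([0.22 , 0.504, 0.205]), 'eef_rot': array([-3.14, -0.  ,  2.73]), 'force': array([ 0.284, -0.973, -0.619]), 'moment': array([0.033, 0.004, 0.019]), 'grip_force': np.float64(0.0), 'grip_width': np.float64(0.094)}
-0.0188
top [[364.38785151   0.         313.6354222 ]
 [  0.         364.38785151 194.04053026]
 [  0.           0.           1.        ]] [-0.07132379  0.          0.          0.          0.        ] [0.39067176 0.00482557 1.04612867] [[ 0.02486807 -0.99944833  0.02201414]
 [-0.98693328 -0.02805156 -0.15866887]
 [ 0.15919887 -0.0177807  -0.9870864 ]]
scene [[408.13578878   0.         312.80275966]
 [  0.         408.13578878 200.88553726]
 [  0.           0.           1.        ]] [-0.08885988  0.          0.          0.          0.        ] [1.24675783 0.52816801 0.6898397 ] [[-0.61040472  0.79182322  0.02054443]
 [ 0.44159905  0.36172521 -0.82106343]
 [-0.65756852 -0.49210859 -0.57046716]]
```

View pics/top0.png

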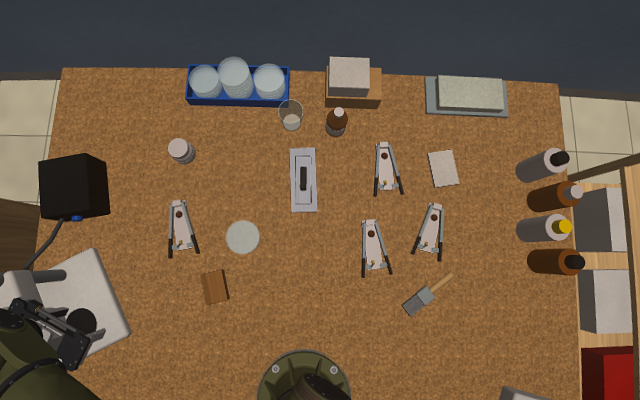

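Four holders lie open: their handle ends point toward the robot at about (183,228), (387,168), (375,247) and (430,231). The carrier with the cover is at (303,179), and the robot base is at (305,390). Next I'll get metric poses.

```bash
cat > h.py <<'E'
from station import monitor, camera, ctrl
import cv2, numpy as np
def world(c):
    h,w=c["range_z"].shape; K=np.array(c["mtx"]); D=np.array(c["distortion"])
    u,v=np.meshgrid(np.arange(w),np.arange(h)); p=np.stack([u,v],-1).reshape(-1,1,2).astype(np.float64)
    n=cv2.undistortPoints(p,K,D).reshape(h,w,2)
    R=cv2.Rodrigues(np.array(c["rvec"],float))[0]; t=np.array(c["tvec"],float).ravel()
    z=c["range_z"]; P=np.dstack([n*z[...,None],z])
    W=(P-t)@R; W[z==0]=np.nan
    return W
def pix(c,p):
    return cv2.projectPoints(np.array(p,float).reshape(-1,3),np.array(c["rvec"],float),np.array(c["tvec"],float),np.array(c["mtx"]),np.array(c["distortion"]))[0].reshape(-1,2)
def shot(n,f=None):
    c=camera(n)
    if f: cv2.imwrite(f"pics/{f}.png",c["image"][:,:,::-1])
    return c
def comps(W,zlo=.005,zhi=.2,mn=60):
    m=((W[...,2]>zlo)&(W[...,2]<zhi)&(W[...,0]>.15)&(W[...,0]<.8)&(abs(W[...,1])<.75)).astype(np.uint8)
    n,l,s,_=cv2.connectedComponentsWithStats(m)
    for i in range(1,n):
        if s[i,4]>=mn: yield l==i,W[l==i]
E
python3 - <<'E'
from h import *
c=dict(np.load("pics/top0.npz")); W=world(c); 
tab=W[230:300,280:340].reshape(-1,3); print("table z",np.nanmedian(tab[:,2]),np.nanstd(tab[:,2]))
for m,P in comps(W):
    r,cc=np.where(m); 
    (cx,cy),(a,b),th=cv2.minAreaRect((P[:,:2]*1000).astype(np.float32))
    print("px",int(cc.mean()),int(r.mean()),"n",m.sum(),"ctr",round(cx),round(cy),"size",round(a),round(b),"th",round(th,1),"z50,98",np.round(np.percentile(P[:,2],[50,98])*1000,1))
E
```

```text
table z 0.00010332446501755912 0.0018896469884761673
px 290 117 n 369 ctr 770 59 size 60 67 th 1.8 z50,98 [54.6 90.9]
px 335 122 n 528 ctr 759 -71 size 60 55 th 63.7 z50,98 [ 87.4 131.5]
px 181 150 n 534 ctr 667 367 size 60 59 th 5.3 z50,98 [67.3 72.9]
px 385 169 n 997 ctr 638 -221 size 160 86 th 4.9 z50,98 [15.3 26.8]
px 302 180 n 1680 ctr 600 19 size 191 76 th 3.8 z50,98 [13.9 52.4]
px 542 164 n 1207 ctr 648 -655 size 70 68 th 10.5 z50,98 [121.8 171.5]
px 442 168 n 905 ctr 646 -395 size 107 79 th 9.1 z50,98 [13.7 17.9]
px 76 245 n 9638 ctr 371 657 size 511 235 th 14.5 z50,98 [ 34.7 146.1]
px 554 196 n 1238 ctr 557 -685 size 69 66 th 18.3 z50,98 [121.3 171.2]
px 180 228 n 1101 ctr 451 362 size 161 86 th 12.4 z50,98 [16.6 26.8]
px 430 230 n 1099 ctr 462 -352 size 89 161 th 75.9 z50,98 [16.  27.1]
px 543 228 n 1232 ctr 467 -646 size 71 68 th 15.1 z50,98 [125.1 171.7]
px 372 246 n 1079 ctr 411 -185 size 159 86 th 7.1 z50,98 [15.  26.8]
px 242 236 n 912 ctr 431 183 size 93 93 th 1.4 z50,98 [17.9 21.7]
px 555 261 n 1306 ctr 379 -675 size 66 71 th 85.2 z50,98 [124.5 171.3]
px 214 286 n 749 ctr 291 253 size 83 62 th 14.6 z50,98 [31.5 35.8]
px 424 295 n 709 ctr 289 -343 size 43 170 th 39.1 z50,98 [18.3 23.4]
px 61 326 n 74 ctr 177 615 size 29 92 th 37.5 z50,98 [167.1 198.5]
```

```bash
python3 - <<'E'
from h import *
c=shot("wrist","w0"); R=cv2.Rodrigues(np.array(c["rvec"]))[0]; print(c["mtx"],c["distortion"],-R.T@np.array(c["tvec"]).ravel(),R)
E
```

```text
[[348.09118823   0.         315.62922506]
 [  0.         348.09118823 208.48880937]
 [  0.           0.           1.        ]] [-0.0436086  0.         0.         0.         0.       ] [0.15341145 0.53406852 0.38355492] [[ 0.40146182  0.91587513 -0.0010773 ]
 [ 0.88566715 -0.38792041  0.25516948]
 [ 0.23328547 -0.10339493 -0.96689574]]
```

View pics/w0.png

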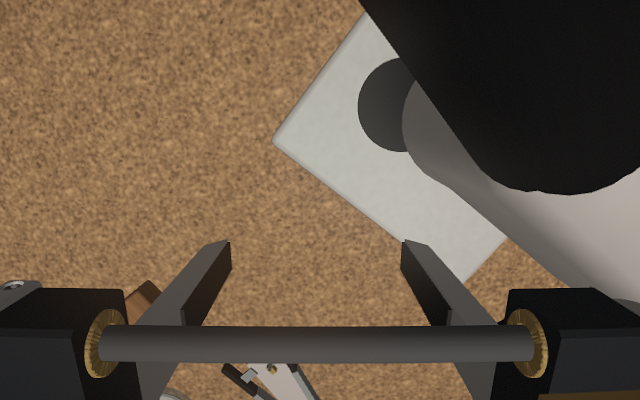

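The wrist camera sits on the tool's +x side. The grip point at x≈-10 mm is also the centre of an open holder's bounding box (159.7 x 88 mm), and the measured boxes of 160 x 86 mm fit that. Next I'll get the cover's exact pose and work out the move.

```bash
cat >> h.py <<'E'
def rect(P):
    """centre mm, angle (deg, long axis, in -90..90), long, short"""
    (cx,cy),(a,b),th=cv2.minAreaRect((P[:,:2]*1000).astype(np.float32))
    if a<b: th+=90; a,b=b,a
    th=(th+90)%180-90
    return cx,cy,th,a,b
def objs(W):
    """holder-like parts: open boxes 160x88 / locked"""
    out=[]
    for m,P in comps(W,mn=150):
        cx,cy,th,a,b=rect(P)
        if 148<a<172 and 36<b<100 and np.percentile(P[:,2],98)<.033:
            d=np.array([np.cos(np.radians(th)),np.sin(np.radians(th))]); q=P[:,:2]*1000-[cx,cy]
            s=q@d; t=q@[-d[1],d[0]]
            # symmetric axis: slope from per-slice mid-lines
            xs=[];ys=[]
            for lo in np.arange(-a/2,a/2,8):
                k=(s>=lo)&(s<lo+8)
                if k.sum()>4: xs.append(lo+4); ys.append((t[k].max()+t[k].min())/2)
            f=np.polyfit(xs,ys,1)
            out.append((round(cx),round(cy),round(th,1),round(a),round(b),"axis",round(th+np.degrees(np.arctan(f[0])),1),"off",round(f[1],1)))
    return out
def go(x,y,z,deg=None):
    """print tool-frame totals from measured TCP to x,y,z (mm); deg: wanted yaw of tool x (deg)"""
    o=monitor.get_obs(); p=np.array(o["ee_pos"])*1000; yaw=o["eef_rot"][2]
    print("t",round(o["time_s"],1),"tcp",p.round(1),"rot",np.round(o["eef_rot"],3),"w",round(o["grip_width"],4),"gf",round(o["grip_force"],1),"F",np.round(o["force"],1),"q6",round(o["qpos"][5],2))
    spin=0
    if deg is not None:
        spin=-((np.radians(deg)-yaw+np.pi)%(2*np.pi)-np.pi); yaw=yaw-spin
    d=np.array([x,y,z])-p; c,s=np.cos(yaw),np.sin(yaw)
    print("spin first",round(spin,3),"then dx",round(c*d[0]+s*d[1],1),"dy",round(s*d[0]-c*d[1],1),"dz",round(-d[2],1))
E
python3 - <<'E'
from h import *
c=dict(np.load("pics/top0.npz")); W=world(c); print(*objs(W),sep="\n")
near=(abs(W[...,0]-.6)<.12)&(abs(W[...,1]-.019)<.07)
for lo,hi in [(.005,.2),(.008,.0155),(.0165,.2),(.035,.2)]:
    P=W[near&(W[...,2]>lo)&(W[...,2]<hi)]; print(lo,len(P),np.round(rect(P),1),np.round(np.median(P[:,2]),4))
go(600,19,120,183.8)
E
```

```text
(638, -221, 4.9, 160, 86, 'axis', np.float64(5.5), 'off', np.float64(-0.1))
(451, 362, 12.4, 161, 86, 'axis', np.float64(11.9), 'off', np.float64(-0.6))
(462, -352, -14.1, 161, 89, 'axis', np.float64(-13.6), 'off', np.float64(0.8))
(411, -185, 7.1, 159, 86, 'axis', np.float64(8.1), 'off', np.float64(0.9))
(289, -343, -50.9, 170, 43, 'axis', np.float64(-51.9), 'off', np.float64(-0.2))
0.005 1683 [598.8  34.6   3.7 190.5 108. ] 0.0139
0.008 907 [599.4  18.6   3.8 189.8  75.9] 0.0117
0.0165 698 [598.5  23.8   1.5 144.   52.1] 0.0203
0.035 144 [596.2  17.7   1.8  63.9  16.9] 0.0512
t 0.1 tcp [220.1 503.8 205. ] rot [-3.141 -0.     2.73 ] w 0.0942 gf 0.0 F [-0.1 -0.4  0.4] q6 -0.07
spin first -0.478 then dx -347.0 dy -508.9 dz 85.0
```

apply_moves(plan=[0, 0, 0, -0.12, 0, 0, 0, -0.12, 0, 0, 0, -0.12, 0, 0, 0, -0.12, -21.5, -31.8, 0, 0, -21.5, -31.8, 0, 0, -21.5, -31.8, 0, 0, -21.5, -31.8, 0, 0, -21.5, -31.8, 0, 0, -21.5, -31.8, 0, 0, -21.5, -31.8, 0, 0, -21.5, -31.8, 0, 0, -21.5, -31.8, 0, 0, -21.5, -31.8, 0, 0, -21.5, -31.8, 0, 0, -21.5, -31.8, 0, 0, -21.5, -31.8, 0, 0, -21.5, -31.8, 0, 0, -21.5, -31.8, 0, 0, -21.5, -31.8, 0, 0], hand=1, squeeze=25)

```text
time_s: 2.15
ee_pos: [0.5987, 0.0184, 0.2052]
eef_rot: [3.141, -0.0, -3.074]
force: [-0.0, 1.0, 0.2]
grip_width: 0.0941
grip_force: 0.0
```

```bash
python3 - <<'E'
from h import *
c=shot("wrist","w1"); W=world(c)
for lo,hi in [(.008,.0155),(.0165,.026),(.045,.06)]:
    m=(abs(W[...,0]-.6)<.11)&(abs(W[...,1]-.019)<.06)&(W[...,2]>lo)&(W[...,2]<hi); P=W[m]; print(lo,len(P),np.round(rect(P),1),np.round(np.median(P[:,2]),4))
go(597,17.7,28,183.8)
E
```

```text
0.008 6511 [603.5  18.4   3.6 189.6  76.3] 0.0113
0.0165 4085 [600.3  18.4   0.8 140.   44.2] 0.0193
0.045 1145 [600.6  18.4   0.7  64.2  18. ] 0.0511
t 2.2 tcp [600.9  14.4 204.7] rot [-3.141 -0.    -3.076] w 0.0937 gf 0.0 F [ 2.4 -3.2  0.3] q6 -1.67
spin first -0.001 then dx 3.6 dy 3.6 dz 176.7
```

View pics/w1.png

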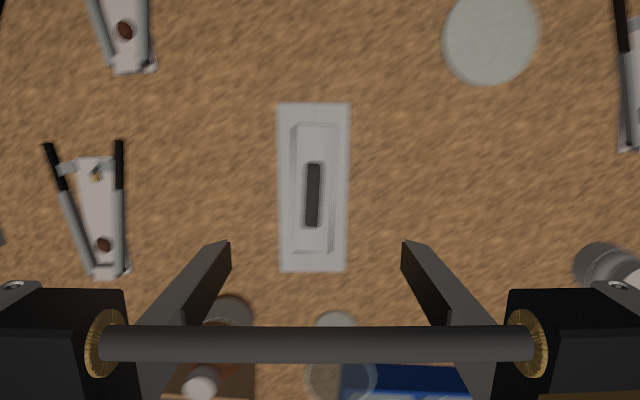

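The wrist view shows the cover on the carrier at (313,195), blurred because the arm was still settling. I'll settle lower and measure again.

apply_moves(plan=[0, 0, 20, 0.03, 0, 0, 20, 0.02, 0, 0, 20, 0, 0, 0, 0, 0, 0, 0, 0, 0, 0, 0, 0, 0])

```text
time_s: 2.8
ee_pos: [0.5985, 0.0199, 0.1467]
eef_rot: [-3.142, 0.002, -3.123]
force: [0.1, 0.1, 0.3]
grip_width: 0.0939
grip_force: 0.0
```

```bash
python3 - <<'E'
from h import *
c=shot("wrist"); W=world(c)
for lo,hi in [(.008,.0155),(.0165,.026),(.045,.06)]:
    m=(abs(W[...,0]-.6)<.11)&(abs(W[...,1]-.019)<.06)&(W[...,2]>lo)&(W[...,2]<hi); P=W[m]; print(lo,len(P),np.round(rect(P),1),np.round(np.median(P[:,2]),4))
go(597,17.7,28,181)
E
```

```text
0.008 8836 [603.9  18.5   3.7 190.3  76.4] 0.0113
0.0165 5541 [600.5  18.4   0.8 139.3  44. ] 0.0193
0.045 1627 [5.999e+02 1.860e+01 5.000e-01 6.320e+01 1.760e+01] 0.0511
t 2.9 tcp [598.5  19.9 146.7] rot [-3.141e+00  2.000e-03 -3.123e+00] w 0.0939 gf 0.0 F [ 0.5 -0.2 -0.3] q6 -1.62
spin first 0.001 then dx 1.5 dy -2.1 dz 118.7
```

apply_moves(plan=[-1.5, -1.4, 20, 0, 0, 0, 25, 0, 0, 0, 25, 0, 0, 0, 25, 0, 0, 0, 20, 0, 0, 0, 5, 0, 0, 0, 0, 0, 0, 0, 0, 0])

```text
time_s: 3.65
ee_pos: [0.6003, 0.0185, 0.0269]
eef_rot: [-3.142, 0.002, -3.123]
force: [1.2, -0.5, 0.4]
grip_width: 0.0943
grip_force: 0.0
```

apply_moves(plan=[0, 0, 0, 0, 0, 0, 0, 0, 0, 0, 0, 0, 0, 0, 0, 0, 0, 0, 0, 0, 0, 0, 0, 0, 0, 0, 0, 0, 0, 0, 0, 0], hand=-1, squeeze=25)

```text
time_s: 4.45
ee_pos: [0.5995, 0.0185, 0.0254]
eef_rot: [3.142, -0.0, -3.123]
force: [0.0, -0.0, -0.3]
grip_width: 0.0334
grip_force: 0.0
```

apply_moves(plan=[0, 0, 0, 0, 0, 0, 0, 0, 0, 0, 0, 0, 0, 0, 0, 0, 0, 0, 0, 0, 0, 0, -10, 0, 0, 0, -15, 0, 0, 0, -15, 0, 0, 0, 0, 0])

```text
time_s: 5.35
ee_pos: [0.6009, 0.0185, 0.0687]
eef_rot: [-3.141, 0.005, -3.123]
force: [0.8, 0.4, -2.5]
grip_width: 0.018
grip_force: 25.0
```

apply_moves(plan=[10, -1, 0, 0, 20, -2, 0, 0, 25, -2, 0, 0, 25, -2, 0, 0, 25, -2, 0, 0, 25, -2, 0, 0, 20, -2, 0, 0, 15, -2, 0, 0, 5, 0, 0, 0, 0, 0, 0, 0, 0, 0, 15, 0, 0, 0, 15, 0, 0, 0, 10, 0, 0, 0, 5, 0, 0, 0, 0, 0, 0, 0, 0, 0])

```text
time_s: 6.95
ee_pos: [0.4302, 0.0004, 0.0208]
eef_rot: [-3.142, 0.0, -3.123]
force: [0.3, 0.6, -3.5]
grip_width: 0.0178
grip_force: 25.0
```

apply_moves(plan=[0, 0, 3, 0, 0, 0, 2, 0, 0, 0, 1, 0, 0, 0, 0.5, 0, 0, 0, 0, 0, 0, 0, 0, 0])

```text
time_s: 7.55
ee_pos: [0.4299, 0.0004, 0.014]
eef_rot: [-3.142, 0.0, -3.123]
force: [-0.5, 0.5, -1.8]
grip_width: 0.018
grip_force: 25.0
```

apply_moves(plan=[0, 0, 0, 0, 0, 0, 0, 0, 0, 0, 0, 0, 0, 0, 0, 0, 0, 0, -5, 0, 0, 0, -20, 0, 0, 0, -30, 0, 0, 0, -40, 0, 0, 0, -40, 0, 0, 0, -20, 0, 0, 0, 0, 0, 0, 0, 0, 0], hand=1)

```text
time_s: 8.75
ee_pos: [0.4296, 0.0004, 0.1686]
eef_rot: [-3.142, -0.0, -3.123]
force: [0.1, 0.4, -0.7]
grip_width: 0.0937
grip_force: 0.0
```

```bash
python3 - <<'E'
from h import *
c=shot("top"); print(*objs(world(c)),sep="\n")
go(411,-185,150,187.5)
go(411,-185,150,0)
E
```

```text
(638, -221, 5.3, 160, 86, 'axis', np.float64(5.5), 'off', np.float64(-0.5))
(450, 362, 12.4, 160, 87, 'axis', np.float64(11.9), 'off', np.float64(-0.8))
(464, -352, -13.2, 165, 89, 'axis', np.float64(-13.4), 'off', np.float64(0.3))
(410, -189, 4.3, 160, 87, 'axis', np.float64(7.6), 'off', np.float64(4.4))
(290, -343, -50.7, 170, 43, 'axis', np.float64(-51.8), 'off', np.float64(-0.9))
t 8.8 tcp [4.293e+02 4.000e-01 1.680e+02] rot [ 3.141e+00 -1.000e-03 -3.123e+00] w 0.0936 gf 0.0 F [-0.  -0.5 -0.7] q6 -1.67
spin first -0.113 then dx 42.4 dy -181.4 dz 18.0
t 8.8 tcp [4.293e+02 4.000e-01 1.680e+02] rot [ 3.141e+00 -1.000e-03 -3.123e+00] w 0.0936 gf 0.0 F [-0.  -0.5 -0.7] q6 -1.67
spin first -3.123 then dx -18.3 dy 185.4 dz 18.0
```

apply_moves(plan=[0, 0, 0, -0.113, 6, -26, 0, 0, 6, -26, 0, 0, 6, -26, 0, 0, 6, -26, 0, 0, 6, -26, 0, 0, 6, -26, 0, 0, 6, -26, 0, 0, 0, 0, 0, 0, 0, 0, 0, 0, 0, 0, 0, 0])

```text
time_s: 9.9
ee_pos: [0.4118, -0.1848, 0.1683]
eef_rot: [3.141, -0.001, -3.01]
force: [0.3, -0.3, 0.2]
grip_width: 0.094
grip_force: 0.0
```

```bash
cat >> h.py <<'E'
def wobj(x,y,r=.13,zlo=.005,zhi=.04,f=None):
    c=shot("wrist",f); W=world(c); W[np.hypot(W[...,0]-x/1000,W[...,1]-y/1000)>r]=np.nan
    for o in objs(W): print(*o)
    return c,W
E
python3 - <<'E'
from h import *
c,W=wobj(411,-187,f="w2")
go(411,-187,10,187.5)
E
```

```text
413 -185 7.5 160 87 axis 7.9 off 0.9
t 9.9 tcp [ 412.  -184.7  168.5] rot [ 3.141e+00 -1.000e-03 -3.010e+00] w 0.0942 gf 0.0 F [-0.  -0.1  0. ] q6 -2.21
spin first 0.001 then dx 1.3 dy -2.1 dz 158.5
```

View pics/w2.png

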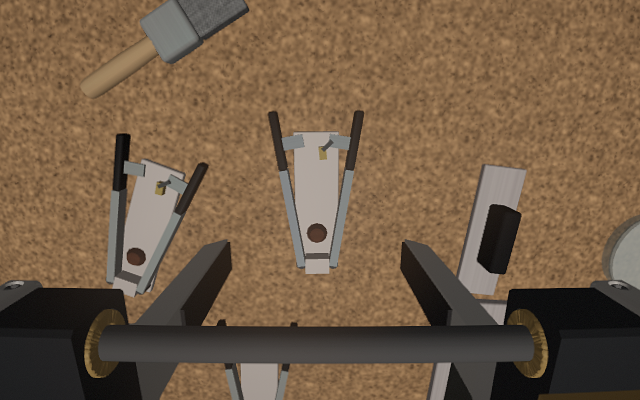

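The holder is centred between the fingers at (318,190), with its handles up-image toward the robot and the neighbouring holder clear at (150,220). I'll descend and pinch.

apply_moves(plan=[-1, 0, 25, 0, 0, 0, 25, 0, 0, 0, 25, 0, 0, 0, 25, 0, 0, 0, 25, 0, 0, 0, 20, 0, 0, 0, 8, 0, 0, 0, 4, 0, 0, 0, 0, 0, 0, 0, 0, 0], hand=1, squeeze=30)

```text
time_s: 10.95
ee_pos: [0.4135, -0.1856, 0.0128]
eef_rot: [-3.141, 0.001, -3.01]
force: [0.3, -0.1, 0.2]
grip_width: 0.0939
grip_force: 0.0
```

apply_moves(plan=[0, 0, 0, 0, 0, 0, 0, 0, 0, 0, 0, 0, 0, 0, 0, 0, 0, 0, 0, 0, 0, 0, 0, 0, 0, 0, 0, 0, 0, 0, 0, 0, 0, 0, 0, 0, 0, 0, 0, 0, 0, 0, 0, 0], hand=-1)

```text
time_s: 12.05
ee_pos: [0.4131, -0.1855, 0.012]
eef_rot: [-3.141, 0.0, -3.01]
force: [1.1, -0.0, -1.1]
grip_width: 0.0389
grip_force: 29.9
```

apply_moves(plan=[0, 0, -5, 0, 0, 0, -10, 0, 0, 0, -15, 0, 0, 0, -15, 0, 0, 0, -10, 0, 0, 0, -5, 0.04, 0, 0, 0, 0.027, 0, 0, 0, 0, 0, 0, 0, 0])

```text
time_s: 12.95
ee_pos: [0.4128, -0.1853, 0.0716]
eef_rot: [3.141, -0.001, -3.077]
force: [0.4, 0.5, -1.9]
grip_width: 0.0387
grip_force: 29.9
```

```bash
python3 - <<'E'
from h import *
c=shot("wrist","w3"); W=world(c)
go(593.9,17.9,75,183.7)
E
```

```text
t 13.0 tcp [ 412.8 -185.3   71.6] rot [ 3.141e+00 -1.000e-03 -3.077e+00] w 0.0388 gf 29.9 F [ 0.4  0.2 -2.3] q6 -2.14
spin first 0.0 then dx -193.8 dy 191.1 dz -3.4
```

View pics/w3.png

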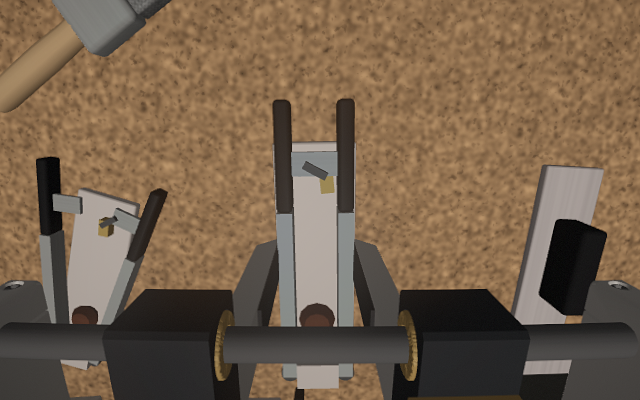

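The holder is gripped and locked: arms parallel, handle ends at (282,100) and (345,100), plate rear edge at row 143. I'll carry it over the carrier and check how it sits in the hand.

apply_moves(plan=[-8.8, 9.1, 0, 0, -15, 15, 0, 0, -20, 20, 0, 0, -20, 20, 0, 0, -20, 20, 0, 0, -20, 20, 0, 0, -20, 20, 0, 0, -20, 20, 0, 0, -20, 20, 0, 0, -15, 12, 0, 0, -10, 10, 0, 0, -5, 5, 0, 0, 0, 0, 0, 0, 0, 0, 0, 0, 0, 0, 0, 0])

```text
time_s: 14.5
ee_pos: [0.5938, 0.0171, 0.072]
eef_rot: [-3.142, -0.0, -3.078]
force: [-0.8, 0.7, -2.0]
grip_width: 0.0388
grip_force: 29.9
```

```bash
cat >> h.py <<'E'
def held():
    """held locked holder in tool frame (mm): handle-end x (want 81), plate rear x (want 60), mid y, yaw deg"""
    o=monitor.get_obs(); W=world(camera("wrist"))*1000; p=np.array(o["ee_pos"])*1000; y=o["eef_rot"][2]; c,s=np.cos(y),np.sin(y)
    d=W-p; T=np.dstack([c*d[...,0]+s*d[...,1], s*d[...,0]-c*d[...,1], d[...,2]])  # z up here
    k=(abs(T[...,0]-60)<45)&(abs(T[...,1])<40)&(T[...,2]>3)&(T[...,2]<20); a=T[k]          # arms
    k2=(T[...,0]>20)&(T[...,0]<95)&(abs(T[...,1])<11)&(T[...,2]>-8)&(T[...,2]<3); b=T[k2]  # plate
    xs=[];m=[]
    for x in range(20,76,4):
        q=a[abs(a[:,0]-x)<2]
        if len(q)>5: xs.append(x); m.append((q[:,1].max()+q[:,1].min())/2)
    f=np.polyfit(xs,m,1)
    print("held: handle end",np.percentile(a[:,0],99.5).round(1),"plate rear",np.percentile(b[:,0],99.5).round(1),"plate z",np.median(b[:,2]).round(1),"mid y@0",f[1].round(1),"yaw deg",np.degrees(f[0]).round(2),"n",len(a),len(b))
E
python3 - <<'E'
from h import *
held()
go(593.9,17.9,24,183.7)
c=shot("top"); W=world(c)
m=(abs(W[...,0]-.6)<.12)&(abs(W[...,1]-.019)<.06)&(W[...,2]>.007)&(W[...,2]<.016); print(np.round(rect(W[m]),1))
E
```

```text
held: handle end 80.5 plate rear 75.5 plate z -4.6 mid y@0 0.1 yaw deg -0.81 n 6005 1876
t 14.6 tcp [593.9  17.2  72.1] rot [-3.142 -0.    -3.078] w 0.0388 gf 29.9 F [-0.4  0.3 -2.1] q6 -1.67
spin first -0.001 then dx -0.1 dy 0.7 dz 48.1
[0. 0. 0. 0. 0.]
```

apply_moves(plan=[0, 0.7, 10, 0, 0, 0, 15, 0, 0, 0, 10, 0, 0, 0, 5, 0, 0, 0, 3, 0, 0, 0, 2, 0, 0, 0, 1, 0, 0, 0, 1, 0, 0, 0, 0.5, 0, 0, 0, 0, 0, 0, 0, 0, 0])

```text
time_s: 15.7
ee_pos: [0.5942, 0.0184, 0.0246]
eef_rot: [-3.142, 0.0, -3.077]
force: [-0.4, 1.1, -2.3]
grip_width: 0.0387
grip_force: 29.9
```

apply_moves(plan=[0, 0, 0.5, 0, 0, 0, 0.4, 0, 0, 0, 0, 0, 0, 0, 0, 0])

```text
time_s: 16.1
ee_pos: [0.5942, 0.0184, 0.0239]
eef_rot: [-3.142, 0.0, -3.077]
force: [-4.1, -0.0, 5.9]
grip_width: 0.0386
grip_force: 29.9
```

apply_moves(plan=[0, 0, 0, 0, 0, 0, 0, 0, 0, 0, 0, 0, 0, 0, 0, 0, 0, 0, -5, 0, 0, 0, -25, 0, 0, 0, -35, 0, 0, 0, -35, 0, 0, 0, -30, 0, 0, 0, -16, 0, 0, 0, 0, 0, 0, 0, 0, 0, 0, 0, 0, 0], hand=1)

```text
time_s: 17.4
ee_pos: [0.5936, 0.0184, 0.1682]
eef_rot: [3.141, -0.002, -3.077]
force: [0.7, 0.0, 0.2]
grip_width: 0.0938
grip_force: 0.0
```

```bash
cat >> h.py <<'E'
def pile(f=None,zt=None):
    """carrier and top holder of pile (top surface zt mm) from wrist camera"""
    c=shot("wrist",f); W=world(c)
    n=(abs(W[...,0]-.6)<.14)&(abs(W[...,1]-.019)<.07)
    print("carrier",np.round(rect(W[n&(W[...,2]>.007)&(W[...,2]<.0155)]),1))
    if zt:
        a=W[n&(abs(W[...,2]-zt/1000)<.0035)]; print("arms+block top",np.round(rect(a),1),len(a),"want 161x40")
        b=W[n&(abs(W[...,2]-zt/1000+.016)<.004)]; print("plate",np.round(rect(b),1),len(b))
    return c,W
E
python3 - <<'E'
from h import *
pile("w4",36)
c=shot("top"); print(*objs(world(c)),sep="\n")
go(600,18,170,183.7)
E
```

```text
carrier [578.5  16.8   3.6 239.8  76.3]
arms+block top [566.5  17.    4.1 215.2  41.9] 3509 want 161x40
plate [565.4  16.2   4.5 211.4  44.1] 2760
(638, -221, 5.3, 160, 86, 'axis', np.float64(5.5), 'off', np.float64(-0.3))
(451, 361, 12.3, 160, 87, 'axis', np.float64(12.0), 'off', np.float64(-0.6))
(462, -352, -13.7, 160, 89, 'axis', np.float64(-13.2), 'off', np.float64(0.7))
(289, -343, -51.0, 170, 43, 'axis', np.float64(-51.8), 'off', np.float64(0.1))
t 17.5 tcp [593.7  18.4 168.4] rot [ 3.141e+00 -2.000e-03 -3.077e+00] w 0.0939 gf 0.0 F [-0.7  0.7 -0.3] q6 -1.67
spin first -0.0 then dx -6.2 dy -0.8 dz -1.6
```

View pics/w4.png

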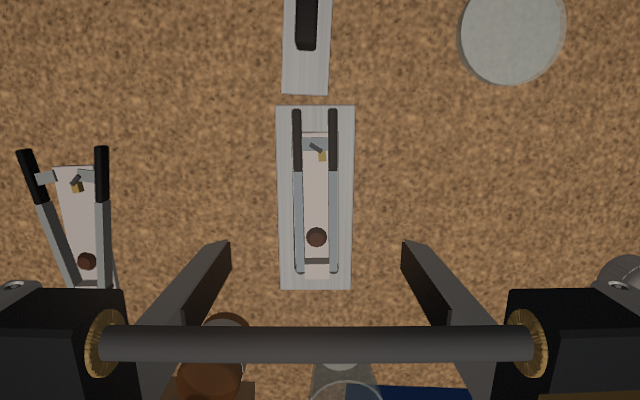

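Placed and locked at (317,205) on the carrier. The cover at (306,30) got into the fit, so I'll tighten the window.

```bash
sed -i 's/n=(abs(W\[...,0\]-.6)<.14)/n=(abs(W[...,0]-.606)<.101)/' h.py; python3 - <<'E'
from h import *
pile(None,36)
go(638,-221,170,185.4)
E
```

```text
carrier [603.7  18.4   3.6 189.8  76.4]
arms+block top [593.4  17.7   5.  161.3  42. ] 3408 want 161x40
plate [598.2  18.8   4.5 143.2  44.1] 2735
t 17.6 tcp [593.8  18.4 168.6] rot [ 3.141e+00 -2.000e-03 -3.077e+00] w 0.0938 gf 0.0 F [ 0.4 -0.4 -0.2] q6 -1.67
spin first -0.03 then dx -21.5 dy -242.5 dz -1.4
```

apply_moves(plan=[0, 0, 0, -0.03, -2.5, -15, 0, 0, -2.5, -25, 0, 0, -2.5, -30, 0, 0, -2.5, -30, 0, 0, -2.5, -30, 0, 0, -2.5, -30, 0, 0, -2.5, -30, 0, 0, -2.5, -25, 0, 0, -2.5, -15, 0, 0, -3, -10, 0, 0, 0, -3, 0, 0, 0, 0, 0, 0, 0, 0, 0, 0, 0, 0, 0, 0])

```text
time_s: 19.05
ee_pos: [0.6424, -0.2203, 0.1697]
eef_rot: [-3.142, 0.0, -3.046]
force: [0.9, -0.3, -0.4]
grip_width: 0.094
grip_force: 0.0
```

```bash
python3 - <<'E'
from h import *
wobj(640,-221)
go(641,-221,12,185.4)
E
```

```text
641 -221 5.5 159 87 axis 5.5 off 0.1
t 19.1 tcp [ 642.4 -220.4  169.8] rot [-3.142  0.    -3.047] w 0.0939 gf 0.0 F [ 0.5 -0.3 -1.1] q6 -2.05
spin first 0.001 then dx 1.5 dy -0.5 dz 157.8
```

apply_moves(plan=[1.5, -0.5, 25, 0, 0, 0, 25, 0, 0, 0, 25, 0, 0, 0, 25, 0, 0, 0, 25, 0, 0, 0, 20, 0, 0, 0, 8, 0, 0, 0, 4.5, 0, 0, 0, 0, 0, 0, 0, 0, 0], hand=1, squeeze=30)

```text
time_s: 20.1
ee_pos: [0.6414, -0.2219, 0.0132]
eef_rot: [-3.141, 0.001, -3.047]
force: [0.7, -0.3, -0.7]
grip_width: 0.0942
grip_force: 0.0
```

apply_moves(plan=[0, 0, 0, 0, 0, 0, 0, 0, 0, 0, 0, 0, 0, 0, 0, 0, 0, 0, 0, 0, 0, 0, 0, 0, 0, 0, 0, 0, 0, 0, 0, 0, 0, 0, 0, 0, 0, 0, 0, 0, 0, 0, 0, 0], hand=-1)

```text
time_s: 21.2
ee_pos: [0.641, -0.2217, 0.012]
eef_rot: [-3.142, 0.0, -3.047]
force: [1.8, -0.2, -0.3]
grip_width: 0.0384
grip_force: 30.0
```

apply_moves(plan=[0, 0, -5, 0, 0, 0, -10, 0, 0, 0, -15, 0, 0, 0, -15, 0, 0, 0, -10, 0, 0, 0, -10, 0.03, 0, 0, 0, 0, 0, 0, 0, 0, 0, 0, 0, 0])

```text
time_s: 22.1
ee_pos: [0.6406, -0.2216, 0.0763]
eef_rot: [3.141, -0.001, -3.077]
force: [0.4, 0.1, -2.6]
grip_width: 0.0387
grip_force: 30.0
```

```bash
python3 - <<'E'
from h import *
held()
go(593.9,17.9,75,183.7)
E
```

```text
held: handle end 80.0 plate rear 59.5 plate z -4.7 mid y@0 0.2 yaw deg 0.06 n 5977 1740
t 22.1 tcp [ 640.6 -221.6   76.2] rot [ 3.141e+00 -1.000e-03 -3.077e+00] w 0.0386 gf 30.0 F [-0.3  0.1 -2. ] q6 -2.02
spin first -0.0 then dx 31.1 dy 242.0 dz 1.2
```

apply_moves(plan=[1, 12, 0, 0, 3, 20, 0, 0, 3, 25, 0, 0, 4, 30, 0, 0, 4, 30, 0, 0, 4, 30, 0, 0, 4, 30, 0, 0, 3, 25, 0, 0, 3, 20, 0, 0, 2, 12, 0, 0, 0, 8, 0, 0, 0, 0, 0, 0, 0, 0, 0, 0])

```text
time_s: 23.45
ee_pos: [0.5945, 0.0173, 0.077]
eef_rot: [-3.141, -0.0, -3.078]
force: [0.1, 0.4, -2.3]
grip_width: 0.0387
grip_force: 30.0
```

```bash
python3 - <<'E'
from h import *
held()
go(593.9,17.9,48,183.7)
E
```

```text
held: handle end 80.0 plate rear 59.5 plate z -4.7 mid y@0 0.2 yaw deg 0.03 n 5989 1744
t 23.5 tcp [594.6  17.1  77. ] rot [-3.142  0.    -3.078] w 0.0387 gf 30.0 F [-0.   0.1 -3.4] q6 -1.67
spin first -0.001 then dx 0.6 dy 0.9 dz 29.0
```

apply_moves(plan=[0.3, 0.7, 8, 0, 0, 0, 8, 0, 0, 0, 5, 0, 0, 0, 3, 0, 0, 0, 2, 0, 0, 0, 1, 0, 0, 0, 1, 0, 0, 0, 0.5, 0, 0, 0, 0, 0, 0, 0, 0, 0])

```text
time_s: 24.5
ee_pos: [0.5942, 0.0184, 0.0487]
eef_rot: [-3.142, 0.0, -3.077]
force: [-0.3, 0.3, -3.3]
grip_width: 0.0388
grip_force: 30.0
```

apply_moves(plan=[0, 0, 0.5, 0, 0, 0, 0.4, 0, 0, 0, 0, 0, 0, 0, 0, 0])

```text
time_s: 24.9
ee_pos: [0.5942, 0.0184, 0.0479]
eef_rot: [-3.142, 0.0, -3.077]
force: [-2.4, 0.2, 1.9]
grip_width: 0.0388
grip_force: 30.0
```

apply_moves(plan=[0, 0, 0, 0, 0, 0, 0, 0, 0, 0, 0, 0, 0, 0, 0, 0, 0, 0, -5, 0, 0, 0, -25, 0, 0, 0, -35, 0, 0, 0, -35, 0, 0, 0, -22, 0, 0, 0, -10, 0, 0, 0, 0, 0, 0, 0, 0, 0, 0, 0, 0, 0], hand=1)

```text
time_s: 26.2
ee_pos: [0.5936, 0.0184, 0.1781]
eef_rot: [3.141, -0.002, -3.077]
force: [0.4, 0.6, 0.0]
grip_width: 0.0938
grip_force: 0.0
```

```bash
python3 - <<'E'
from h import *
pile(None,60)
c=shot("top"); print(*objs(world(c)),sep="\n")
go(465,-352,180,166.6)
E
```

```text
carrier [604.   18.5   3.6 189.6  76.4]
arms+block top [594.5  18.3   3.6 160.8  41.1] 3717 want 161x40
plate [599.1  18.9   3.6 131.7  44.1] 2909
(450, 362, 12.3, 160, 87, 'axis', np.float64(11.7), 'off', np.float64(-1.0))
(463, -353, -13.7, 163, 90, 'axis', np.float64(-13.5), 'off', np.float64(1.4))
(289, -343, -52.4, 169, 43, 'axis', np.float64(-52.0), 'off', np.float64(0.4))
t 26.3 tcp [593.7  18.4 178.5] rot [ 3.141e+00 -2.000e-03 -3.077e+00] w 0.0943 gf 0.0 F [-0.3  0.   0.5] q6 -1.67
spin first 0.298 then dx 39.4 dy -390.2 dz -1.5
```

apply_moves(plan=[0, 0, 0, 0.1, 0, 0, 0, 0.1, 0, 0, 0, 0.099, 2, -20, 0, 0, 3, -30, 0, 0, 4, -35, 0, 0, 4, -40, 0, 0, 4, -40, 0, 0, 4, -40, 0, 0, 4, -40, 0, 0, 4, -40, 0, 0, 4, -40, 0, 0, 3, -30, 0, 0, 2, -20, 0, 0, 1, -10, 0, 0, 0, -5, 0, 0, 0, 0, 0, 0, 0, 0, 0, 0, 0, 0, 0, 0])

```text
time_s: 28.2
ee_pos: [0.4658, -0.351, 0.1797]
eef_rot: [3.142, 0.0, 2.908]
force: [-0.6, 0.4, -0.3]
grip_width: 0.0941
grip_force: 0.0
```

```bash
python3 - <<'E'
from h import *
wobj(465,-352,f="w5")
go(465,-352,12,166.5)
E
```

```text
464 -352 -13.4 159 87 axis -13.9 off -0.4
t 28.2 tcp [ 465.8 -351.1  179.7] rot [-3.142  0.     2.908] w 0.0941 gf 0.0 F [-0.6 -0.4 -0.2] q6 -2.05
spin first 0.002 then dx 0.6 dy -1.0 dz 167.7
```

apply_moves(plan=[1.6, -1, 25, 0, 0, 0, 25, 0, 0, 0, 25, 0, 0, 0, 25, 0, 0, 0, 25, 0, 0, 0, 25, 0, 0, 0, 12, 0, 0, 0, 5.5, 0, 0, 0, 0, 0, 0, 0, 0, 0], hand=1, squeeze=30)

```text
time_s: 29.25
ee_pos: [0.4641, -0.3527, 0.0132]
eef_rot: [-3.141, 0.001, 2.907]
force: [0.4, -0.4, 0.9]
grip_width: 0.094
grip_force: 0.0
```

apply_moves(plan=[0, 0, 0, 0, 0, 0, 0, 0, 0, 0, 0, 0, 0, 0, 0, 0, 0, 0, 0, 0, 0, 0, 0, 0, 0, 0, 0, 0, 0, 0, 0, 0, 0, 0, 0, 0, 0, 0, 0, 0, 0, 0, 0, 0], hand=-1)

```text
time_s: 30.35
ee_pos: [0.4637, -0.3524, 0.0121]
eef_rot: [3.142, 0.0, 2.907]
force: [1.1, 0.1, -0.7]
grip_width: 0.0387
grip_force: 30.0
```

apply_moves(plan=[0, 0, -5, 0, 0, 0, -10, 0, 0, 0, -15, 0, 0, 0, -15, 0, 0, 0, -15, 0, 0, 0, -15, -0.1, 0, 0, -10, -0.1, 0, 0, 0, -0.099, 0, 0, 0, 0, 0, 0, 0, 0])

```text
time_s: 31.35
ee_pos: [0.4636, -0.3524, 0.0977]
eef_rot: [-3.141, 0.0, -3.08]
force: [0.2, 0.1, -2.4]
grip_width: 0.0387
grip_force: 30.0
```

```bash
python3 - <<'E'
from h import *
held()
go(593.9,17.9,97,183.7)
E
```

```text
held: handle end 80.1 plate rear 74.7 plate z -4.8 mid y@0 0.2 yaw deg 0.18 n 5956 1836
t 31.4 tcp [ 463.6 -352.4   97.4] rot [-3.142  0.    -3.08 ] w 0.0389 gf 30.0 F [ 0.  -0.4 -2.5] q6 -2.34
spin first -0.003 then dx -153.9 dy 361.1 dz 0.4
```

apply_moves(plan=[-4, 10, 0, 0, -9, 20, 0, 0, -13, 30, 0, 0, -15, 35, 0, 0, -15, 35, 0, 0, -15, 35, 0, 0, -15, 35, 0, 0, -15, 35, 0, 0, -15, 35, 0, 0, -13, 30, 0, 0, -11, 25, 0, 0, -8, 19, 0, 0, -4, 11, 0, 0, -2, 6, 0, 0, 0, 0, 0, 0, 0, 0, 0, 0, 0, 0, 0, 0])

```text
time_s: 33.1
ee_pos: [0.594, 0.017, 0.0972]
eef_rot: [-3.142, -0.0, -3.078]
force: [0.2, -0.1, -1.1]
grip_width: 0.0388
grip_force: 30.0
```

```bash
python3 - <<'E'
from h import *
held()
go(593.9,18.1,72,183.6)
E
```

```text
held: handle end 80.1 plate rear 74.7 plate z -4.8 mid y@0 0.2 yaw deg 0.17 n 5948 1852
t 33.1 tcp [594.   17.   97.2] rot [-3.142 -0.    -3.078] w 0.0385 gf 30.0 F [ 0.5  0.1 -1.3] q6 -1.67
spin first 0.0 then dx 0.1 dy 1.1 dz 25.2
```

apply_moves(plan=[0, 1, 8, 0, 0, 0, 7, 0, 0, 0, 4, 0, 0, 0, 2, 0, 0, 0, 1.5, 0, 0, 0, 1, 0, 0, 0, 1, 0, 0, 0, 0, 0, 0, 0, 0, 0])

```text
time_s: 34.05
ee_pos: [0.5942, 0.0188, 0.0728]
eef_rot: [-3.142, 0.0, -3.077]
force: [0.2, -0.1, -1.7]
grip_width: 0.0387
grip_force: 30.0
```

apply_moves(plan=[0, 0, 0.4, 0, 0, 0, 0.4, 0, 0, 0, 0, 0, 0, 0, 0, 0])

```text
time_s: 34.45
ee_pos: [0.5942, 0.0188, 0.0721]
eef_rot: [3.142, 0.0, -3.077]
force: [-1.0, -0.1, 1.5]
grip_width: 0.0387
grip_force: 30.0
```

apply_moves(plan=[0, 0, 0, 0, 0, 0, 0, 0, 0, 0, 0, 0, 0, 0, 0, 0, 0, 0, -5, 0, 0, 0, -25, 0, 0, 0, -35, 0, 0, 0, -35, 0, 0, 0, -22, 0, 0, 0, -10, 0, 0, 0, 0, 0, 0, 0, 0, 0, 0, 0, 0, 0], hand=1)

```text
time_s: 35.75
ee_pos: [0.5936, 0.0188, 0.2023]
eef_rot: [3.141, -0.002, -3.077]
force: [-0.4, 0.2, 0.2]
grip_width: 0.0939
grip_force: 0.0
```

```bash
python3 - <<'E'
from h import *
pile(None,84)
c=shot("top"); print(*objs(world(c)),sep="\n")
go(453,362,180,192)
E
```

```text
carrier [603.3  18.4   3.6 189.8  76.4]
arms+block top [594.2  18.5   3.6 161.8  41.3] 3718 want 161x40
plate [601.7  19.3   3.5 135.1  44.1] 2913
(454, 362, 12.2, 167, 87, 'axis', np.float64(11.5), 'off', np.float64(-0.2))
(288, -345, -52.6, 171, 47, 'axis', np.float64(-51.8), 'off', np.float64(2.2))
t 35.9 tcp [593.8  18.7 202.7] rot [ 3.141e+00 -2.000e-03 -3.077e+00] w 0.094 gf 0.0 F [-0.1 -0.3  0.2] q6 -1.67
spin first -0.145 then dx 66.3 dy 365.0 dz 22.7
```

apply_moves(plan=[0, 0, 0, -0.145, 3, 17, 2, 0, 5, 27, 3, 0, 6.5, 36, 3, 0, 6.5, 36, 3, 0, 6.5, 36, 3, 0, 6.5, 36, 3, 0, 6.5, 36, 3, 0, 6.5, 36, 3, 0, 6.5, 36, 0, 0, 5, 27, 0, 0, 4, 20, 0, 0, 2, 12, 0, 0, 2, 7, 0, 0, 0, 3, 0, 0, 0, 0, 0, 0, 0, 0, 0, 0, 0, 0, 0, 0])

```text
time_s: 37.65
ee_pos: [0.4536, 0.3614, 0.1809]
eef_rot: [-3.142, 0.0, -2.933]
force: [0.3, -0.2, -0.3]
grip_width: 0.0937
grip_force: 0.0
```

```bash
python3 - <<'E'
from h import *
wobj(453,362)
go(453,362,12,192)
E
```

```text
453 362 11.9 159 87 axis 11.9 off -0.2
t 37.7 tcp [453.5 361.5 180.9] rot [ 3.142  0.    -2.933] w 0.0939 gf 0.0 F [ 0.1 -0.   0.4] q6 -1.17
spin first -0.001 then dx 0.4 dy 0.6 dz 168.9
```

apply_moves(plan=[0.4, 0.6, 25, 0, 0, 0, 25, 0, 0, 0, 25, 0, 0, 0, 25, 0, 0, 0, 25, 0, 0, 0, 25, 0, 0, 0, 13, 0, 0, 0, 5.8, 0, 0, 0, 0, 0, 0, 0, 0, 0], hand=1, squeeze=30)

```text
time_s: 38.7
ee_pos: [0.4532, 0.3628, 0.0131]
eef_rot: [3.141, 0.001, -2.932]
force: [0.4, 0.0, 0.7]
grip_width: 0.0941
grip_force: 0.0
```

apply_moves(plan=[0, 0, 0, 0, 0, 0, 0, 0, 0, 0, 0, 0, 0, 0, 0, 0, 0, 0, 0, 0, 0, 0, 0, 0, 0, 0, 0, 0, 0, 0, 0, 0, 0, 0, 0, 0, 0, 0, 0, 0, 0, 0, 0, 0], hand=-1)

```text
time_s: 39.8
ee_pos: [0.4528, 0.3625, 0.012]
eef_rot: [3.142, 0.0, -2.932]
force: [-0.1, 0.5, 0.4]
grip_width: 0.0387
grip_force: 30.0
```

apply_moves(plan=[0, 0, -5, 0, 0, 0, -10, 0, 0, 0, -15, 0, 0, 0, -20, 0, 0, 0, -20, 0, 0, 0, -20, 0.07, 0, 0, -15, 0.075, 0, 0, -5, 0, 0, 0, 0, 0, 0, 0, 0, 0])

```text
time_s: 40.8
ee_pos: [0.4525, 0.3623, 0.1216]
eef_rot: [-3.141, -0.001, -3.076]
force: [-0.6, -0.4, -2.6]
grip_width: 0.0386
grip_force: 30.0
```

```bash
python3 - <<'E'
from h import *
held()
go(594.1,18.1,121,183.6)
E
```

```text
held: handle end 80.2 plate rear 60.2 plate z -4.7 mid y@0 0.2 yaw deg 0.07 n 6021 1823
t 40.9 tcp [452.4 362.2 121.3] rot [-3.141e+00 -1.000e-03 -3.076e+00] w 0.0387 gf 30.0 F [-0.2  0.1 -2.8] q6 -1.02
spin first 0.003 then dx -119.8 dy -352.4 dz 0.3
```

apply_moves(plan=[-3, -10, 0, 0, -7, -20, 0, 0, -10, -30, 0, 0, -12, -35, 0, 0, -12, -35, 0, 0, -12, -35, 0, 0, -12, -35, 0, 0, -12, -35, 0, 0, -12, -35, 0, 0, -10, -30, 0, 0, -8, -24, 0, 0, -6, -16, 0, 0, -3, -8, 0, 0, -1, -4, 0, 0, 0, 0, 0, 0, 0, 0, 0, 0, 0, 0, 0, 0])

```text
time_s: 42.55
ee_pos: [0.5949, 0.0197, 0.1221]
eef_rot: [3.142, 0.0, -3.076]
force: [0.9, -0.1, -1.9]
grip_width: 0.0389
grip_force: 30.0
```

```bash
python3 - <<'E'
from h import *
held()
go(594.1,18.4,96,183.6)
E
```

```text
held: handle end 80.2 plate rear 60.2 plate z -4.7 mid y@0 0.2 yaw deg 0.12 n 6023 1818
t 42.6 tcp [594.9  19.6 122.1] rot [ 3.142  0.    -3.076] w 0.0389 gf 30.0 F [-0.7 -0.1 -2.5] q6 -1.66
spin first 0.002 then dx 0.9 dy -1.1 dz 26.1
```

apply_moves(plan=[0.5, -0.9, 8, 0, 0, 0, 7, 0, 0, 0, 5, 0, 0, 0, 2, 0, 0, 0, 1.5, 0, 0, 0, 1, 0, 0, 0, 1, 0, 0, 0, 0, 0, 0, 0, 0, 0])

```text
time_s: 43.5
ee_pos: [0.5947, 0.018, 0.0967]
eef_rot: [-3.142, 0.0, -3.077]
force: [0.1, -0.5, -2.2]
grip_width: 0.039
grip_force: 30.0
```

apply_moves(plan=[0, 0, 0.4, 0, 0, 0, 0.4, 0, 0, 0, 0, 0, 0, 0, 0, 0])

```text
time_s: 43.9
ee_pos: [0.5947, 0.018, 0.096]
eef_rot: [-3.142, 0.0, -3.077]
force: [-0.9, -0.2, 1.4]
grip_width: 0.0388
grip_force: 30.0
```

apply_moves(plan=[0, 0, 0, 0, 0, 0, 0, 0, 0, 0, 0, 0, 0, 0, 0, 0, 0, 0, -5, 0, 0, 0, -25, 0, 0, 0, -35, 0, 0, 0, -35, 0, 0, 0, -22, 0, 0, 0, -10, 0, 0, 0, 0, 0, 0, 0, 0, 0, 0, 0, 0, 0], hand=1)

```text
time_s: 45.2
ee_pos: [0.5942, 0.018, 0.2262]
eef_rot: [3.141, -0.002, -3.077]
force: [-1.2, -0.6, -0.1]
grip_width: 0.0939
grip_force: 0.0
```

```bash
python3 - <<'E'
from h import *
pile("w6",108)
c=shot("top"); print(*objs(world(c)),sep="\n")
go(430,0,150,181)
E
```

```text
carrier [603.6  18.5   3.7 188.9  76.2]
arms+block top [594.2  17.7   3.6 160.7  41.2] 3711 want 161x40
plate [602.1  18.5   3.5 134.6  44.1] 2909

t 45.3 tcp [594.4  18.  226.6] rot [ 3.141e+00 -2.000e-03 -3.077e+00] w 0.0939 gf 0.0 F [-0.3  0.  -0.2] q6 -1.67
spin first 0.047 then dx 164.6 dy -15.1 dz 76.6
```

View pics/w6.png

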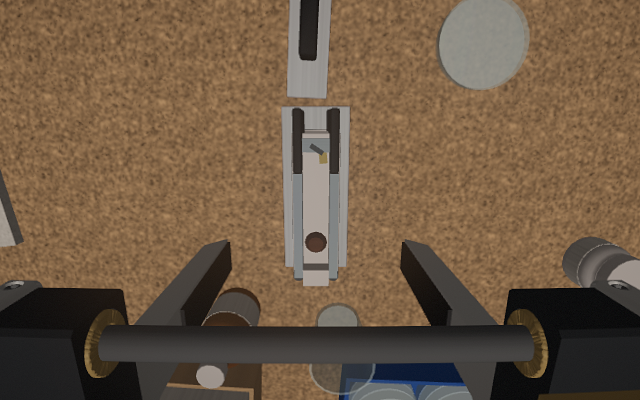

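The pile is square in the image at (316,205). Next is the cover at (308,40).

apply_moves(plan=[0, 0, 0, 0.047, 12.6, -1.1, 0, 0, 20, -2, 0, 0, 25, -2, 0, 0, 25, -2, 10, 0, 25, -2, 15, 0, 25, -2, 20, 0, 20, -2, 15, 0, 12, -2, 0, 0, 0, 0, 0, 0, 0, 0, 0, 0, 0, 0, 0, 0])

```text
time_s: 46.5
ee_pos: [0.4313, 0.0001, 0.1684]
eef_rot: [-3.141, 0.001, -3.124]
force: [-0.3, -0.1, 0.6]
grip_width: 0.094
grip_force: 0.0
```

```bash
python3 - <<'E'
from h import *
c=shot("wrist"); W=world(c)
for lo,hi in [(.005,.013),(.033,.046)]:
    m=(abs(W[...,0]-.43)<.075)&(abs(W[...,1])<.06)&(W[...,2]>lo)&(W[...,2]<hi); P=W[m]; print(lo,len(P),np.round(rect(P),1),np.round(np.median(P[:,2]),4))
go(430,0,14,181)
E
```

```text
0.005 4657 [430.9   0.5   0.9 139.   44.1] 0.0073
0.033 1315 [4.304e+02 3.000e-01 1.300e+00 6.350e+01 1.730e+01] 0.0391
t 46.5 tcp [4.311e+02 1.000e-01 1.682e+02] rot [-3.142e+00  1.000e-03 -3.124e+00] w 0.094 gf 0.0 F [-0.9  1.   0.6] q6 -1.67
spin first -0.0 then dx 1.1 dy -0.1 dz 154.2
```

apply_moves(plan=[0.4, 0.2, 25, 0, 0, 0, 30, 0, 0, 0, 30, 0, 0, 0, 30, 0, 0, 0, 20, 0, 0, 0, 12, 0, 0, 0, 5, 0, 0, 0, 1.5, 0, 0, 0, 0, 0, 0, 0, 0, 0], hand=1, squeeze=30)

```text
time_s: 47.55
ee_pos: [0.4305, 0.0002, 0.015]
eef_rot: [-3.141, 0.001, -3.124]
force: [0.1, 0.1, 0.7]
grip_width: 0.0938
grip_force: 0.0
```

apply_moves(plan=[0, 0, 0, 0, 0, 0, 0, 0, 0, 0, 0, 0, 0, 0, 0, 0, 0, 0, 0, 0, 0, 0, 0, 0, 0, 0, 0, 0, 0, 0, 0, 0, 0, 0, 0, 0, 0, 0, 0, 0, 0, 0, 0, 0, 0, 0, 0, 0, 0, 0, 0, 0], hand=-1)

```text
time_s: 48.85
ee_pos: [0.4299, 0.0002, 0.0142]
eef_rot: [3.142, 0.0, -3.124]
force: [0.3, 0.2, -0.0]
grip_width: 0.0177
grip_force: 30.0
```

apply_moves(plan=[0, 0, -10, 0, 0, 0, -20, 0, 0, 0, -30, 0, 0, 0, -30, 0, 0, 0, -30, 0, 0, 0, -15, -0.047, 0, 0, -5, 0, 0, 0, 0, 0, 0, 0, 0, 0])

```text
time_s: 49.75
ee_pos: [0.4294, 0.0003, 0.1534]
eef_rot: [3.141, -0.001, -3.078]
force: [-0.4, -0.2, -2.9]
grip_width: 0.0179
grip_force: 30.0
```

```bash
cat >> h.py <<'E'
def cov():
    """held cover's plate in world"""
    o=monitor.get_obs(); W=world(camera("wrist")); z=o["ee_pos"][2]
    m=(abs(W[...,0]-o["ee_pos"][0])<.08)&(abs(W[...,1]-o["ee_pos"][1])<.04)&(abs(W[...,2]-z+.006)<.004); P=W[m]
    print("cover plate",len(P),np.round(rect(P),1),"x range rel tcp",((P[:,0].min()-o["ee_pos"][0])*1000).round(1),np.median(P[:,2]).round(4))
E
python3 - <<'E'
from h import *
cov()
go(604,18.5,150,183.6)
E
```

```text
cover plate 7977 [ 4.199e+02 -1.000e-01  3.600e+00  1.187e+02  4.430e+01] x range rel tcp -70.0 0.1466
t 49.8 tcp [4.294e+02 3.000e-01 1.533e+02] rot [ 3.141e+00 -2.000e-03 -3.078e+00] w 0.018 gf 30.0 F [-0.6  0.2 -2.8] q6 -1.72
spin first 0.001 then dx -175.4 dy 7.2 dz 3.3
```

apply_moves(plan=[-10, 0.5, 0, 0, -18, 0.7, 0, 0, -25, 1, 0, 0, -25, 1, 0, 0, -25, 1, 0, 0, -25, 1, 0, 0, -20, 1, 0, 0, -14, 1, 0, 0, -9, 0, 0, 0, -4.2, 0, 0, 0, 0, 0, 0, 0, 0, 0, 0, 0, 0, 0, 0, 0])

```text
time_s: 51.1
ee_pos: [0.604, 0.0186, 0.1544]
eef_rot: [-3.142, 0.0, -3.078]
force: [-0.3, -0.5, -1.9]
grip_width: 0.0177
grip_force: 30.0
```

```bash
python3 - <<'E'
from h import *
cov()
go(603.8,18.5,122.2,183.6)
E
```

```text
cover plate 7969 [594.6  18.1   3.5 118.9  44.3] x range rel tcp -70.0 0.1474
t 51.1 tcp [604.   18.6 154.5] rot [-3.142  0.    -3.077] w 0.0178 gf 30.0 F [ 0.6  0.1 -2.9] q6 -1.66
spin first 0.001 then dx 0.2 dy -0.1 dz 32.3
```

apply_moves(plan=[0, 0, 10, 0, 0, 0, 9, 0, 0, 0, 5, 0, 0, 0, 3, 0, 0, 0, 2, 0, 0, 0, 1, 0, 0, 0, 1, 0, 0, 0, 0.5, 0, 0, 0, 0, 0, 0, 0, 0, 0])

```text
time_s: 52.15
ee_pos: [0.6043, 0.0187, 0.1229]
eef_rot: [-3.142, 0.0, -3.077]
force: [-0.8, -0.0, -2.5]
grip_width: 0.0179
grip_force: 30.0
```

apply_moves(plan=[0, 0, 0.4, 0, 0, 0, 0.4, 0, 0, 0, 0, 0, 0, 0, 0, 0])

```text
time_s: 52.55
ee_pos: [0.6043, 0.0187, 0.1222]
eef_rot: [-3.142, 0.0, -3.077]
force: [-1.4, 0.5, 1.2]
grip_width: 0.0178
grip_force: 30.0
```

apply_moves(plan=[0, 0, 0, 0, 0, 0, 0, 0, 0, 0, 0, 0, 0, 0, 0, 0, 0, 0, -5, 0, 0, 0, -25, 0, 0, 0, -35, 0, 0, 0, -35, 0, 10, 0, -35, 0, 20, 0, -20, 0, 30, 0, 0, 0, 30, 0, 0, 0, 20, 0, 0, 0, 10, 0, 0, 0, 0, 0, 0, 0, 0, 0, 0, 0, 0, 0, 0, 0], hand=1)

```text
time_s: 54.25
ee_pos: [0.4852, 0.011, 0.2768]
eef_rot: [3.142, -0.0, -3.077]
force: [0.3, 0.3, -0.3]
grip_width: 0.094
grip_force: 0.0
```

```bash
python3 - <<'E'
from h import *
c=shot("wrist"); W=world(c); n=(abs(W[...,0]-.606)<.101)&(abs(W[...,1]-.019)<.07)
for lo,hi in [(.007,.0155),(.11,.122),(.14,.155)]: 
    P=W[n&(W[...,2]>lo)&(W[...,2]<hi)]; print(lo,len(P),np.round(rect(P),1),np.median(P[:,2]).round(4))
t=shot("top"); s=shot("scene","s1")
T=t["image"][90:330,160:480,::-1]; S=s["image"]; u,v=pix(s,[.6,.02,.06])[0]; print(u,v)
S=S[max(0,int(v)-90):int(v)+90,max(0,int(u)-120):int(u)+120,::-1]
S=cv2.resize(S,None,fx=2,fy=2); T=cv2.resize(T,(320,240)); T=cv2.copyMakeBorder(T,0,max(0,S.shape[0]-240),0,0,0)
cv2.imwrite("pics/fin.png",np.hstack([S,T[:S.shape[0]]]))
Wt=world(t)
for m,P in comps(Wt,mn=300): print(np.round(rect(P)))
E
```

```text
0.007 2511 [602.7  18.2   3.6 188.9  76.3] 0.0113
0.11 2680 [585.9  17.4   3.5 102.2  44. ] 0.1151
0.14 735 [594.8  18.2   3.3  43.8  17.3] 0.147
304.7043396241386 219.7024926592665
[770.  59. -88.  67.  61.]
[757. -70.  72.  60.  52.]
[667. 367.   2.  60.  59.]
[660.  22. -86.  76.  66.]
[ 648. -655.   17.   70.   69.]
[ 646. -394.   10.  106.   80.]
[389. 662.  14. 552. 236.]
[ 557. -684.   15.   69.   66.]
[ 467. -646.   13.   71.   67.]
[431. 192.  -3.  94.  76.]
[ 379. -675.   -3.   71.   65.]
[291. 253.  15.  83.  63.]
[ 289. -343.  -51.  170.   43.]
```

View pics/fin.png

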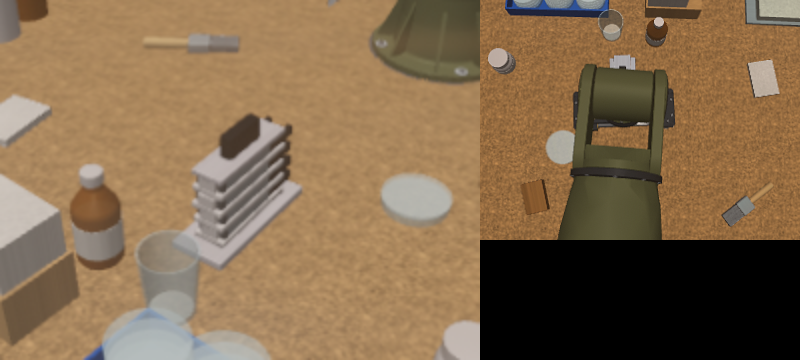

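The final view shows the four locked holders and the cover stacked square on the carrier at about (240,190). The gripper is clear and the other things are undisturbed, and the cover's rear edge lines up with the pile to under 1 mm.

```bash
python3 -c "
from station import ctrl
print(ctrl.hand_in())"
```

```text
the job is handed in; nothing more can be done
None
```

The job is handed in at about 54 s of the 210 s: all four holders present are locked and stacked square on the carrier, the cover is on top in line with the pile to about 1 mm by camera, and the other things on the bench are where they were.

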